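# Put the flanged bush away in the sliding-cover parts case

### The arm

A 7-joint arm with a two-finger parallel gripper is mounted at the origin on the work surface. World frame = base frame: x ahead of the robot, y to its left, z up, the work surface at z = 0. Lengths are in m, angles in rad, forces in N, time in s.
With the tool pointing down it reaches from about 0.35 to 0.9 m from the base axis. Payload 19.9 kg.
Tool frame: the origin (TCP) lies between the finger pads; the fingertips stand 19 mm ahead of it and the grasp point (between the pads) is the TCP; z points along the fingers, y is the direction in which the jaws open and shut (so a half turn about z gives the same grasp; the last joint's range is limited). The gripper opens to 94 mm and grips with 3 to 60 N. Pads are 16 mm wide; open, the fingers measure 119 mm over their backs; the gripper's body (75 mm by 177 mm) begins 78 mm behind the grasp point.
Start: joints at [1.115, 0.417, -0.01, 1.614, 0.005, 1.111, -0.053], TCP at [0.252, -0.572, 0.224] pointing down, gripper open.
Joint ranges: [-2.81, 2.81], [-0.39, 2.02], [-1.27, 1.25], [0.06, 2.57], [-1.19, 4.33], [0.19, 2], [-2.82, 2.82]. Speed limits (rad/s): [1.89, 1.89, 2.39, 2.39, 3.01, 3.01, 3.01].

### API

Orientations are given as a 3x3 rotation matrix whose columns are the frame's x, y, z axes.
In Python, from rig import robot gives the robot as it stands. Calls block until the motion is done:
- robot.move_ptp(position, orientation): joint-space move of the TCP to a pose.
- robot.move_linear(position, velocity=0.15, frame=None, threshold=None): straight line of the TCP; frame=None keeps the orientation; velocity is the mean speed in m/s. With threshold (N) it stops when the force on the tool has changed by that much, and returns True; else False.
- robot.goto_joints(angles): joint-space move.
- robot.gripper_to(opening): finger opening in m; the grip force is fixed at half the most; returns when the fingers have stopped.
- robot.pause(seconds).
- robot.ik(position, orientation): joint angles nearest the present ones, or None.
- robot.get_state(): the state.
- robot.grab_frame(name): name is "scene" or "top"; returns the picture (400x640x3 uint8, red, green, blue); there is no depth.
- robot.camera_info(name): a dict with "fx", "fy", "cx", "cy" (pixels), "dist" ([k1, k2, p1, p2, k3] as OpenCV has them; the pictures are not rectified), "rvec" (rotation vector, rad) and "tvec" (3), from world to camera coordinates, as OpenCV has them. Camera axes: x right, y down, z forward; pixel columns grow to the right and rows downward; lengths in m; the calibration is good to about 2 mm. A picture is of the moment at which its call begins. camera_info takes no time and is no camera call.
A pose or a line that the arm cannot do raises robot.PlanningError and nothing moves.
- robot.sign_off(): hands the job in, once; it reports no verdict.
The state is a dict: "time": time; "qpos": joint angles; "joint_vel": joint speeds; "effort": joint torques, N m; "ee_pos": TCP position; "tool_rot": TCP orientation; "force": force on the tool from outside, world axes, zero at the start; "moment": the same for the moment, N m; "opening": finger opening in m.
Only numpy, scipy, OpenCV 4.12 (cv2) and the standard library are available. Lean on these libraries where they do the work, as an engineer would, in place of code of your own. Each camera call takes 0.05 s, during which the arm holds its last target.

### The job

Slide the cover of the grey parts case all the way back, set the flanged steel bush down inside, standing upright on its flange and not dropped in from a height, then slide the cover fully shut again.

Things in the scene. Friction and masses are not known exactly. Their poses are not given: they have to be found in the camera images.
- cover (a joint): travel of the case's flat steel cover (m): 0 = fully shut, 0.13 = fully back (end stop). It slides straight along the +x axis of bay, away from the robot, stays where it is left and needs about 2 N. Starts 0 to 25 mm ajar. Fully back, it leaves the bay uncovered and overhangs the case's rear by about 125 mm.
- cover_grip (a point): on the black upright grip bar fixed across the cover near its front end: the bar's middle, 9 mm below its top. Axes as bay. The bar is 14 mm thick along x (the sliding direction), 60 mm wide along y, 34 mm tall; its top is 93 mm above the bench, the cover's upper face 59 mm (25 mm below this point).
- bay (a point): centre of the floor of the fixed grey case's front bay, 6 mm above the bench; z up, x = the way the cover opens, y across. Bay: 124 mm (x) by 114 mm (y), 104 mm between the lips at its top, 50 mm deep under the cover; rims 62 mm above the bench. Case 200 x 130 x 62 mm, its middle 30 mm along +x. The grip bar's middle is at x = -0.044 with the cover shut, +0.086 fully back.
- bush_mid (a point): centre, half-way up, of the loose flanged steel bush: round body 34 mm in diameter on a wider foot flange (56 mm, 6 mm thick), 40 mm tall in all, z up, about 0.2 kg. It stands flange down on a thin dark mat, 100 mm or more from its neighbours (centres): a plain sleeve of the same height without flange, a low wide collar, a taller slimmer pin (50 mm). They swap places.
There are look-alikes about, which are no part of the job. What is shaped like the part that bears bush_mid but purple or yellow is not meant.

How it is judged:
On the way, in this order (a step that is already met when the one before it is completed fails the run):
1. the cover is slid back by more than 100 mm (value of joint cover above 0.1 m), for 0.2 s.
2. the bush stands upright on the floor of the bay, released, with the cover still back by more than 100 mm (x of bush_mid in the frame of bay between -0.045 and 0.045 m and y of bush_mid in the frame of bay between -0.042 and 0.042 m and z of bush_mid in the frame of bay between 0.012 and 0.027 m and angle between bush_mid's own z axis and vertical below 0.17 rad and contact force between bush and the fingers below 0.1 N and linear speed of bush below 0.03 m/s and value of joint cover above 0.1 m), for 0.2 s.
3. the cover is slid shut to within 8 mm (value of joint cover below 0.008 m), for 0.2 s.
At the end, for the whole second after the job is handed in: The bush stands upright (within 10 degrees) at rest on the floor of the case's front bay, anywhere inside its walls, and the cover is shut to within 8 mm (x of bush_mid in the frame of bay between -0.045 and 0.045 m and y of bush_mid in the frame of bay between -0.042 and 0.042 m and z of bush_mid in the frame of bay between 0.012 and 0.027 m and angle between bush_mid's own z axis and vertical below 0.17 rad and contact force between bush and the fingers below 0.1 N and linear speed of bush below 0.03 m/s and value of joint cover below 0.008 m); the robot touches nothing.
It fails at once if the bush is let go over the bay with its foot more than 30 mm above the bay's floor (x of bush_mid in the frame of bay between -0.045 and 0.045 m and y of bush_mid in the frame of bay between -0.042 and 0.042 m and z of bush_mid in the frame of bay above 0.05 m and contact force between bush and the fingers below 0.05 N).
It also fails if it takes over 67 s, if anything falls off the work surface, if the arm or the gripper's body presses on something with over 40 N, if the wrist force passes 120 N, or if a joint passes its speed limit or range.

## Working session

There is one attempt and no reset: what is moved stays moved. The work goes in short steps, each a Python script; the robot and the scene stay as the last script left them, time stands still between calls to the robot, and variables do not carry over. Pictures are saved under pics/ and viewed, and the job is handed in when it is done.

```bash
mkdir -p pics; ls; python3 - <<'E'
from rig import robot
import cv2,numpy as np
for n in("scene","top"):
    im=robot.grab_frame(n); cv2.imwrite(f"pics/{n}0.png",im[:,:,::-1]); print(n,robot.camera_info(n))
s=robot.get_state(); print(s)
E
```

```text
pics
scene {'fx': 458.61462200802265, 'fy': 458.61462200802265, 'cx': 321.3176566727683, 'cy': 193.67668223284556, 'dist': array([-0.11087911,  0.        ,  0.        ,  0.        ,  0.        ]), 'rvec': array([ 1.98889976,  1.84320745, -0.48906537]), 'tvec': array([-0.14751269, -0.45393076,  1.47634619])}
top {'fx': 464.97193504418607, 'fy': 464.97193504418607, 'cx': 315.00296659453574, 'cy': 199.09173512435268, 'dist': array([-0.13894032,  0.        ,  0.        ,  0.        ,  0.        ]), 'rvec': array([ 1.99817118, -2.20741305,  0.25166209]), 'tvec': array([0.14149575, 0.58949019, 0.90802579])}
{'time': 0.1, 'qpos': array([ 1.11449795,  0.41792027, -0.01030244,  1.61411006,  0.00469568,
        1.11069538, -0.05301315]), 'joint_vel': array([ 0.00037235, -0.00210816,  0.00053922, -0.00212348,  0.00126035,
       -0.00047193,  0.00176135]), 'effort': array([ 1.15444520e-03, -8.52572179e+01,  6.39260653e-01, -4.26698112e+01,
       -4.90515574e-02,  1.63971487e-02,  4.71203202e-05]), 'ee_pos': array([ 0.25174202, -0.57171036,  0.22388575]), 'tool_rot': array([[ 9.15200636e-01,  4.02998169e-01, -5.21289420e-04],
       [ 4.02998498e-01, -9.15200116e-01,  9.79153764e-04],
       [-8.24869640e-05, -1.10620100e-03, -9.99999385e-01]]), 'force': array([ 0.20682946, -0.85551913, -1.17011655]), 'moment': array([-0.02279475,  0.0072806 , -0.00653749]), 'opening': 0.0939120958487671}
```

View pics/scene0.png

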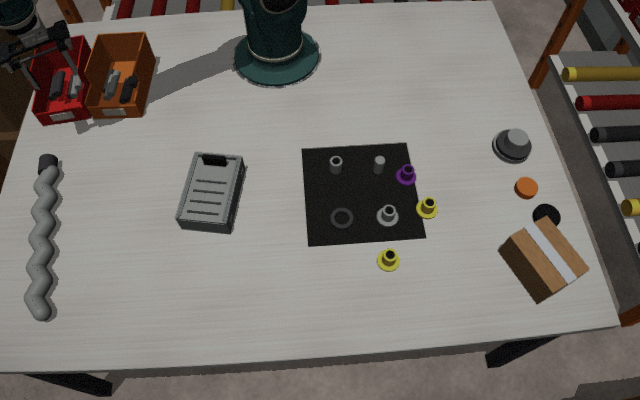

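View pics/top0.png

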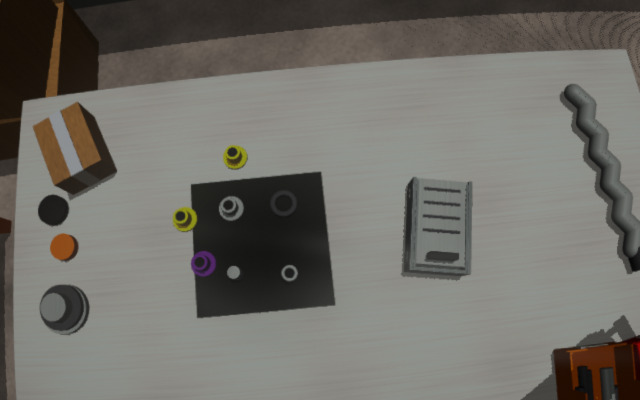

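```bash
python3 - <<'E'
import cv2,numpy as np
s=cv2.imread("pics/scene0.png");t=cv2.imread("pics/top0.png")
def crop(im,x,y,w,h,k,n):cv2.imwrite(n,cv2.resize(im[y:y+h,x:x+w],None,fx=k,fy=k,interpolation=cv2.INTER_CUBIC))
crop(s,340,140,110,110,5,"pics/c1.png")
crop(t,160,160,140,130,5,"pics/c2.png")
crop(s,165,140,90,100,6,"pics/c3.png")
crop(t,390,165,95,120,5,"pics/c4.png")
E
```

```text
(no output)
```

View pics/c1.png

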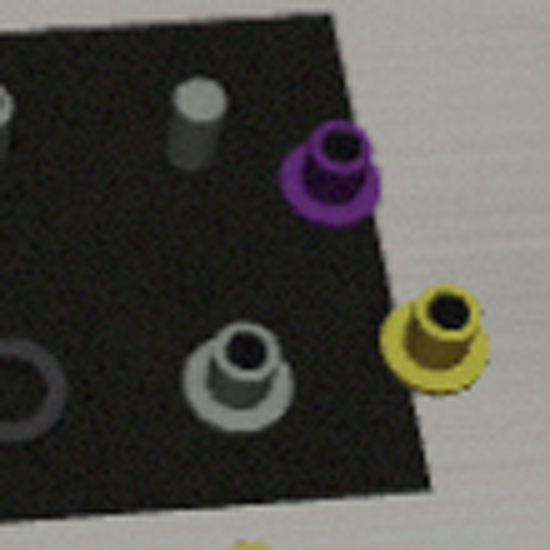

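View pics/c2.png

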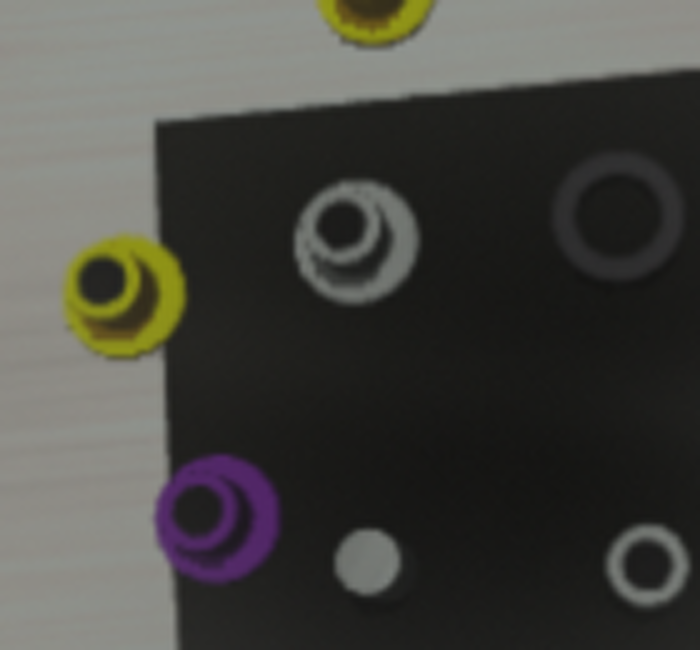

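View pics/c3.png

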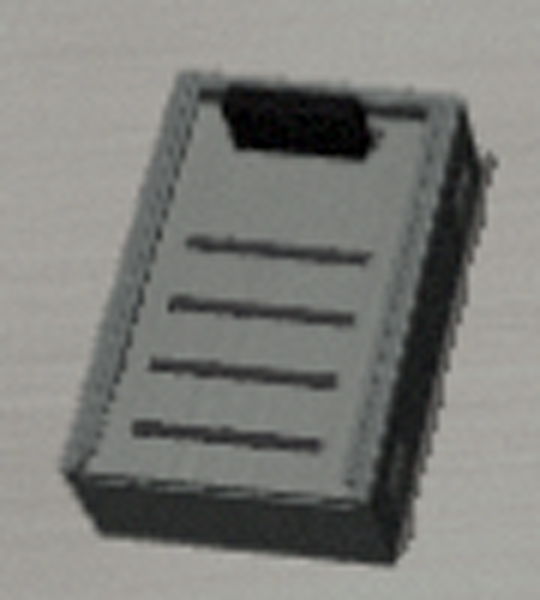

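View pics/c4.png

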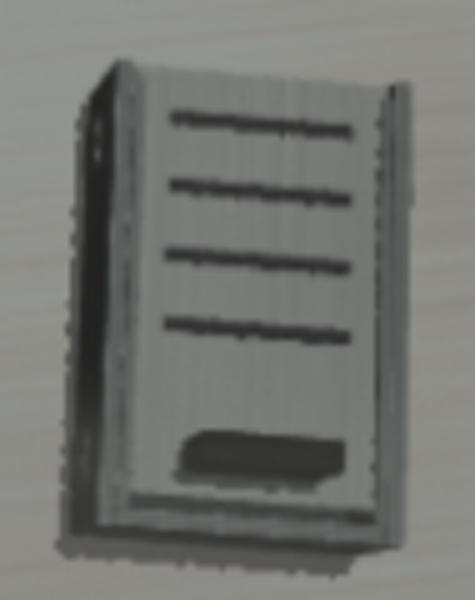

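```bash
cat > h.py <<'E'
from rig import robot
import cv2,numpy as np
from scipy.optimize import least_squares
def proj(n,P):
    c=robot.camera_info(n);K=np.array([[c['fx'],0,c['cx']],[0,c['fy'],c['cy']],[0,0,1]])
    return cv2.projectPoints(np.atleast_2d(np.asarray(P,float)),c['rvec'],c['tvec'],K,c['dist'])[0].reshape(-1,2)
def ray(n,uv,z):
    c=robot.camera_info(n);K=np.array([[c['fx'],0,c['cx']],[0,c['fy'],c['cy']],[0,0,1]])
    p=cv2.undistortPoints(np.array([[uv]],float),K,c['dist']).ravel()
    R=cv2.Rodrigues(c['rvec'])[0];o=-R.T@c['tvec'];d=R.T@np.array([p[0],p[1],1]);return o+d*(z-o[2])/d[2]
def uc(x,y,x0,y0,k): return (x0+(x+.5)/k-.5,y0+(y+.5)/k-.5)
E
python3 - <<'E'
from h import *
for n,uv,z in [("scene",uc(239,381,340,140,5),.007),("top",uc(356,241,160,160,5),.007),("scene",uc(247,350,340,140,5),.041),("top",uc(341,227,160,160,5),.041)]: print(n,ray(n,uv,z))
C=[(-.07,-.065),(-.07,.065),(.13,-.065),(.13,.065)]
S=[uc(x,y,165,140,6) for x,y in [(185,75),(463,97),(68,470),(380,503)]]
T=[uc(x,y,390,165,5) for x,y in [(403,547),(98,527),(410,85),(122,62)]]
def W(p):
    c,s=np.cos(p[2]),np.sin(p[2]);return [(p[0]+c*a-s*b,p[1]+s*a+c*b,.062) for a,b in C]
for f,l in [((1,1),'both'),((1,0),'scene'),((0,1),'top')]:
    g=lambda p:np.r_[f[0]*(proj("scene",W(p))-S).ravel(),f[1]*(proj("top",W(p))-T).ravel()]
    r=least_squares(g,[.6,-.2,0]);print(l,r.x,g(r.x).round(1))
for i in range(4):print(ray("scene",S[i],.062),ray("top",T[i],.062))
# grip bar: top edges
print("grip front-top edge scene",ray("scene",uc(225,85,165,140,6),.093),ray("scene",uc(360,95,165,140,6),.093))
E
```

```text
scene [0.6158452 0.2703955 0.007    ]
top [0.61342422 0.27001172 0.007     ]
scene [0.61589444 0.26996094 0.041     ]
top [0.6124378  0.27055176 0.041     ]
both [ 0.49252181 -0.17130822 -0.18048705] [-1.  -1.6  0.5 -1.2 -1.  -0.8 -1.3 -1.1  0.2 -0.4 -0.5 -0.7 -0.3 -0.8
 -1.8 -1.1]
scene [ 0.49609249 -0.16959533 -0.17335395] [-0.7 -0.5  1.  -0.3 -0.1  0.6 -0.2  0.  -0.  -0.  -0.  -0.  -0.  -0.
 -0.  -0. ]
top [ 0.49084722 -0.17224936 -0.18601844] [-0.  -0.   0.  -0.  -0.  -0.  -0.  -0.   0.5  0.5 -0.2 -0.1  0.6  0.1
 -0.9 -0.5]
[ 0.41760122 -0.21968388  0.062     ] [ 0.41127613 -0.22221845  0.062     ]
[ 0.43923124 -0.0960159   0.062     ] [ 0.43374402 -0.09570294  0.062     ]
[ 0.61125858 -0.2558882   0.062     ] [ 0.60689325 -0.25892166  0.062     ]
[ 0.63533531 -0.12754378  0.062     ] [ 0.62924358 -0.13425687  0.062     ]
grip front-top edge scene [ 0.44687051 -0.19346891  0.093     ] [ 0.4566961  -0.13524686  0.093     ]
```

```bash
cat >> h.py <<'E'
def overlay(n,im,p,q,box,k,out):
    im=cv2.resize(im[box[1]:box[1]+box[3],box[0]:box[0]+box[2]],None,fx=k,fy=k,interpolation=cv2.INTER_CUBIC)
    c,s=np.cos(p[2]),np.sin(p[2]);w=lambda a,b,z:(p[0]+c*a-s*b,p[1]+s*a+c*b,z)
    def poly(P,col):
        u=(proj(n,[w(*t) for t in P])-np.array(box[:2])+.5)*k
        cv2.polylines(im,[u.round().astype(int)],True,col,1)
    R=lambda x0,x1,y,z:[(x0,-y,z),(x1,-y,z),(x1,y,z),(x0,y,z)]
    poly(R(-.07,.13,.065,.062),(0,255,0)); 
    x=-.044+q
    poly(R(x-.007,x+.007,.03,.093),(0,0,255));poly(R(x-.007,x+.007,.03,.059),(255,128,0))
    cv2.imwrite(out,im)
E
python3 - <<'E'
from h import *
p=[.4935,-.171,-.18]
for n,box,k in(("scene",(165,140,90,100),6),("top",(390,165,95,120),5)):
    overlay(n,cv2.imread(f"pics/{n}0.png"),p,.0065,box,k,f"pics/o_{n}.png")
a=cv2.imread("pics/o_scene.png");b=cv2.imread("pics/o_top.png")[:600];a=a[:600]
cv2.imwrite("pics/o1.png",np.hstack([a,b])[:, :1015][:, :]if False else cv2.resize(np.hstack([a,b[:,:475]]),(800,473)))
E
```

```text
(no output)
```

View pics/o1.png

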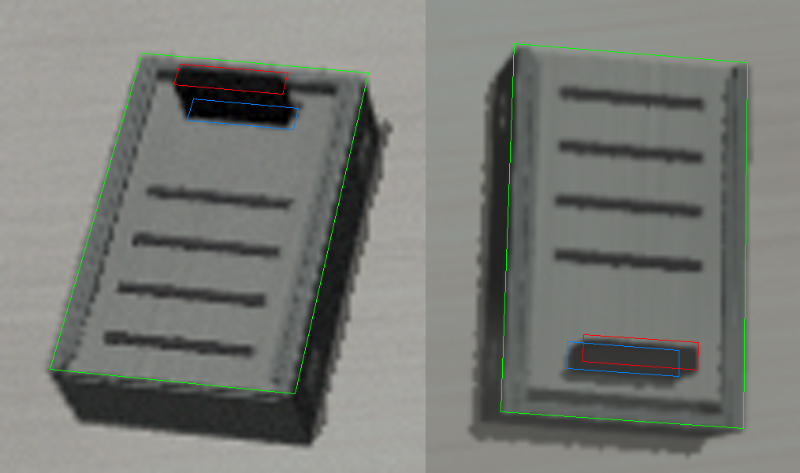

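Candidates (scene / top pixels): grey flanged part (388,215)/(231,208); yellow (428,207)/(185,219) and (388,259)/(235,156); purple (406,175)/(203,264); sleeve (336,164)/(289,273); collar (342,217)/(284,203); pin (379,163)/(233,272). In the crops only the grey part at (388,215) is a steel body on a wide foot flange, so that is the bush. I place it at about (0.6145, 0.270). In the overlay the case fits at bay ≈ (0.4935, -0.171), yaw ≈ -0.18, with the cover about 6 mm ajar.

```bash
cat >> h.py <<'E'
P0=np.array([.4935,-.171]);YAW=-.18
EX=np.array([np.cos(YAW),np.sin(YAW)]);EY=np.array([-EX[1],EX[0]])
def bay(x,y,z): return np.r_[P0+x*EX+y*EY,z]
def ori(yaw,s=1):
    y=s*np.array([np.cos(yaw),np.sin(yaw),0.]);z=np.array([0,0,-1.]);return np.c_[np.cross(y,z),y,z]
def st(t=""):
    s=robot.get_state();d=s['ee_pos'][:2]-P0
    print(t,"t%.1f"%s['time'],"ee",s['ee_pos'].round(4),"bay",(d@EX).round(4),(d@EY).round(4),"F",s['force'].round(1),"op",round(s['opening'],4));return s
E
python3 - <<'E'
from h import *
for s in(1,-1):
    for p in(bay(-.0375,0,.2),bay(-.0375,0,.084),bay(.086,0,.084),bay(0,0,.037),[.6145,.2703,.032]):
        q=robot.ik(p,ori(YAW,s));print(s,None if q is None else np.round(q,2))
print("yellow",ray("scene",(428,208),.01)[:2],ray("top",(185,219),.01)[:2],"purple",ray("top",(203,264),.01)[:2])
E
```

```text
1 [ 0.68  0.22 -0.45  1.97  0.12  0.98 -0.  ]
1 [ 0.65  0.4  -0.43  2.06  0.25  0.73 -0.12]
1 [ 0.56  0.58 -0.4   1.76  0.28  0.86 -0.14]
1 [ 0.61  0.54 -0.41  1.99  0.33  0.68 -0.19]
1 [ 0.04  0.85 -0.75  1.59  0.67  0.97 -1.11]
-1 [-0.63  0.34  1.09  2.   -0.36  1.01 -2.68]
-1 [-0.56  0.64  1.08  2.09 -0.76  0.87 -2.35]
-1 [-0.47  0.85  1.08  1.79 -0.87  1.06 -2.37]
-1 [-0.52  0.83  1.08  2.03 -0.96  0.92 -2.22]
-1 [ 0.21  1.03 -1.09  1.59  0.98  1.16  1.85]
yellow [0.60293825 0.37896552] [0.59737737 0.3738735 ] purple [0.49368224 0.33827128]
```

```bash
python3 - <<'E'
from h import *
O=ori(YAW)
robot.move_ptp(bay(-.0375,0,.16),O); st("above")
print(robot.move_linear(bay(-.0375,0,.085),velocity=.1,threshold=8)); st("down")
robot.gripper_to(0.0); s=st("grip")
cv2.imwrite("pics/s1.png",robot.grab_frame("scene")[100:300,100:400][:, :, ::-1].repeat(2,0).repeat(2,1))
E
```

```text
above t1.8 ee [ 0.4565 -0.1656  0.16  ] bay -0.0374 -0.0013 F [-1.1 -0.1  0.4] op 0.0941
False
down t2.7 ee [ 0.4569 -0.1644  0.0854] bay -0.0372 -0.0 F [-1.   0.2 -0.1] op 0.0937
grip t3.9 ee [ 0.4565 -0.1643  0.085 ] bay -0.0376 -0.0 F [-1.1 -0.6  1.1] op 0.0136
```

View pics/s1.png

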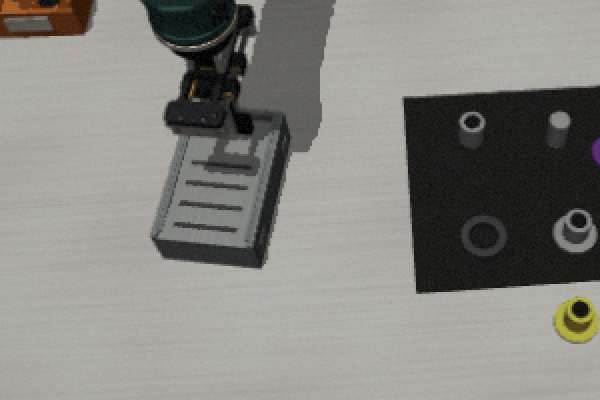

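The fingers hold the bar: the opening reads 13.6 mm on the 14 mm bar, and the picture shows the gripper at about (215,110) on the front of the case. Next I slide the cover back to its stop.

```bash
python3 - <<'E'
from h import *
print(robot.move_linear(bay(.074,0,.085),velocity=.09,threshold=25)); st("1")
print(robot.move_linear(bay(.095,0,.085),velocity=.03,threshold=10)); st("2")
robot.pause(.3);st("3")
robot.gripper_to(.06); st("open")
robot.move_linear(bay(.086,0,.2),velocity=.2); st("up")
for n in("scene","top"):cv2.imwrite(f"pics/{n}2.png",robot.grab_frame(n)[:,:,::-1])
E
```

```text
False
1 t5.3 ee [ 0.5668 -0.1849  0.085 ] bay 0.0746 -0.0006 F [ 0.4 -4.7 -0. ] op 0.0137
True
2 t5.8 ee [ 0.5769 -0.1869  0.0849] bay 0.0849 -0.0007 F [-4.1 -0.   9.8] op 0.0137
3 t6.1 ee [ 0.5769 -0.1868  0.0849] bay 0.0849 -0.0006 F [-3.1 -0.   7.3] op 0.0137
open t7.0 ee [ 0.5763 -0.1873  0.0844] bay 0.0844 -0.0012 F [ 0.   0.3 -0.7] op 0.0601
up t7.7 ee [ 0.5775 -0.1864  0.1989] bay 0.0854 -0.0001 F [ 0.5 -0.6 -0.5] op 0.06
```

View pics/scene2.png

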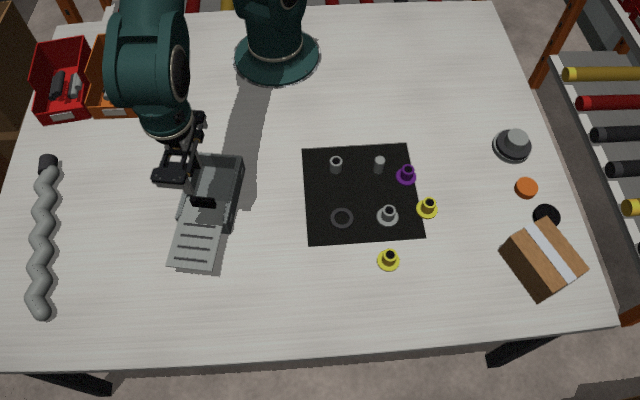

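View pics/top2.png

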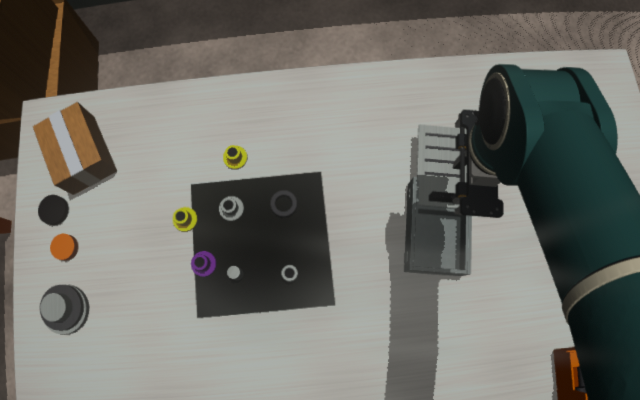

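The cover reached its stop: the bar is at bay x = 0.085, and the bay shows open in both pictures (scene about (220,170), top about (440,240)). Next, the bush.

```bash
python3 - <<'E'
from h import *
O=ori(YAW); B=[.6142,.2703]
robot.move_ptp([*B,.16],O); st("above")
print(robot.move_linear([*B,.033],velocity=.08,threshold=6)); st("down")
robot.gripper_to(0.0); st("grip")
for n in("scene","top"):cv2.imwrite(f"pics/{n}3.png",robot.grab_frame(n)[:,:,::-1])
robot.move_linear([*B,.16],velocity=.12); st("lift")
a=robot.grab_frame("scene")[:,:,::-1]
cv2.imwrite("pics/s4.png",cv2.resize(np.ascontiguousarray(a[90:260,290:460]),None,fx=3,fy=3))
E
```

```text
above t9.5 ee [0.6149 0.2688 0.16  ] bay 0.0407 0.4544 F [-0.4 -0.2  0.3] op 0.0599
False
down t11.2 ee [0.6145 0.2704 0.0334] bay 0.04 0.4559 F [-0.1 -0.3 -1. ] op 0.0601
grip t11.7 ee [0.6142 0.2703 0.0331] bay 0.0398 0.4558 F [-0.3 -0.7  1. ] op 0.032
lift t13.1 ee [0.6138 0.2701 0.1591] bay 0.0394 0.4555 F [ 0.1 -0.3 -2. ] op 0.0325
```

View pics/s4.png

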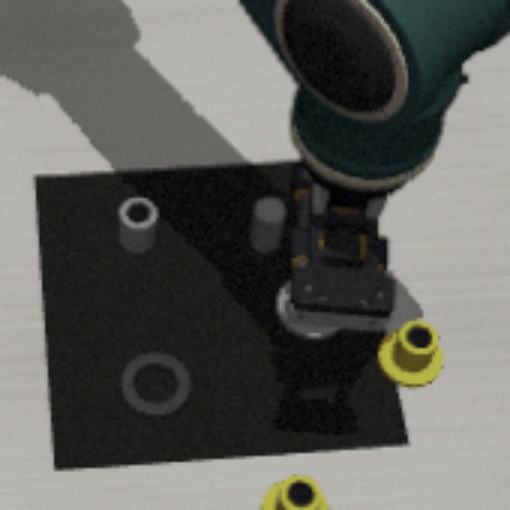

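```bash
python3 - <<'E'
from h import *
a=cv2.imread("pics/scene3.png")[140:270,330:460];b=cv2.imread("pics/top3.png")[150:280,170:300]
t=robot.grab_frame("top")[150:280,170:300,::-1]
cv2.imwrite("pics/x3.png",np.hstack([cv2.resize(np.ascontiguousarray(i),None,fx=3,fy=3,interpolation=cv2.INTER_CUBIC) for i in(a,b)]))
cv2.imwrite("pics/x4.png",cv2.resize(np.ascontiguousarray(t),None,fx=4,fy=4,interpolation=cv2.INTER_CUBIC))
E
```

```text
(no output)
```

View pics/x3.png

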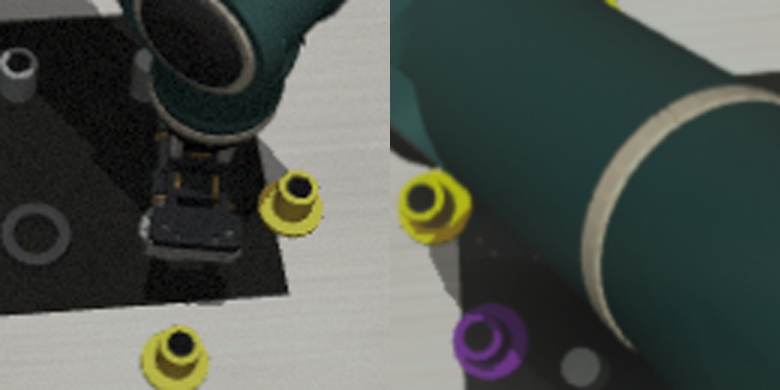

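View pics/x4.png

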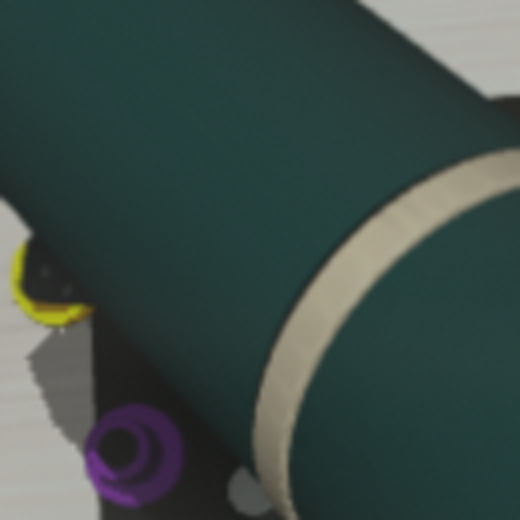

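```bash
python3 - <<'E'
from h import *
im=robot.grab_frame("scene")[:,:,::-1]
box=(290,90,170,170);k=4
im=cv2.resize(np.ascontiguousarray(im[90:260,290:460]),None,fx=k,fy=k,interpolation=cv2.INTER_CUBIC)
im=cv2.convertScaleAbs(im,alpha=1.6,beta=20)
t=np.linspace(0,2*np.pi,60);e=robot.get_state()['ee_pos']
for r,dz,c in((.028,-.0265,(0,255,0)),(.028,-.0325,(0,255,0)),(.017,.0075,(0,0,255))):
    u=(proj("scene",np.c_[e[0]+r*np.cos(t),e[1]+r*np.sin(t),0*t+e[2]+dz])-box[:2]+.5)*k
    cv2.polylines(im,[u.round().astype(int)],True,c,1)
cv2.imwrite("pics/x5.png",im[150:500,150:650].repeat(1,0))
E
```

```text
(no output)
```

View pics/x5.png

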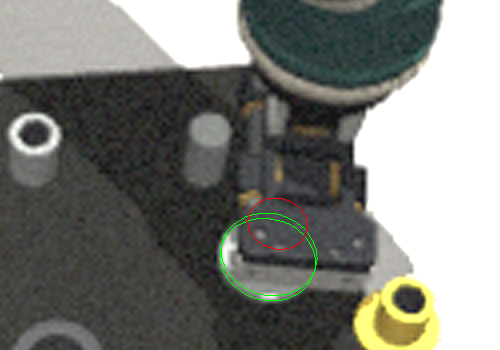

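The held flange matches its predicted outline to about 2 px (flange in this crop at (268,257)), so the bush is level in the jaws. I carry it to the bay and lower it until contact.

```bash
python3 - <<'E'
from h import *
O=ori(YAW)
robot.move_ptp(bay(-.005,0,.17),O); st("above")
robot.move_linear(bay(-.005,0,.06),velocity=.1); st("in")
for n in("scene","top"):cv2.imwrite(f"pics/{n}5.png",robot.grab_frame(n)[:,:,::-1])
print(robot.move_linear(bay(-.005,0,.034),velocity=.02,threshold=5)); st("down")
E
python3 -c "
import cv2,numpy as np
a=cv2.imread('pics/scene5.png')[120:270,150:280];b=cv2.imread('pics/top5.png')[150:300,380:510]
cv2.imwrite('pics/x6.png',np.hstack([cv2.resize(i,None,fx=3,fy=3) for i in(a,b)]))"
```

```text
above t14.9 ee [ 0.4892 -0.1692  0.1701] bay -0.0046 0.001 F [ 0.3  0.1 -1.7] op 0.0324
in t16.1 ee [ 0.4889 -0.1702  0.0605] bay -0.0046 -0.0 F [ 0.   0.5 -1.9] op 0.0325
True
down t17.2 ee [ 0.4885 -0.1701  0.0387] bay -0.0051 -0.0 F [0.1 0.  5.8] op 0.0327
```

View pics/x6.png

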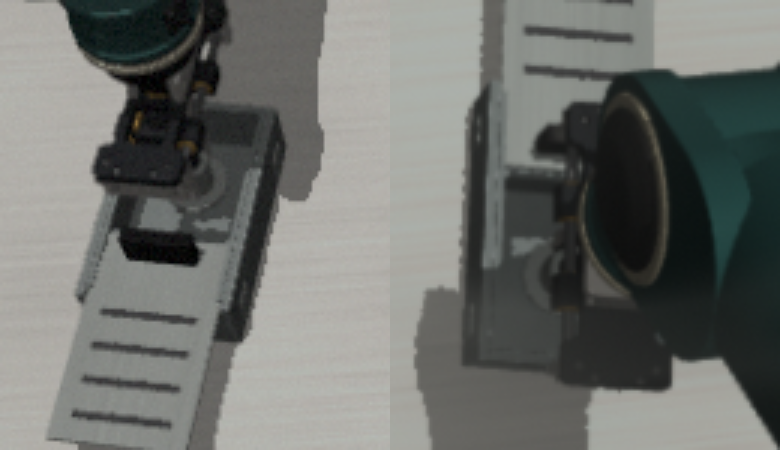

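The foot made contact at TCP z = 0.0387, where 0.038 was predicted. The picture shows the bush inside the bay at about (205,180) in the left half. I release it, retreat and look.

```bash
python3 - <<'E'
from h import *
robot.gripper_to(.058); st("rel"); robot.pause(.2)
robot.move_linear(bay(-.005,0,.17),velocity=.12); st("up")
robot.move_ptp(bay(.086,-.0,.24),ori(YAW)); st()
for n in("scene","top"):cv2.imwrite(f"pics/{n}6.png",robot.grab_frame(n)[:,:,::-1])
E
python3 -c "
import cv2,numpy as np
a=cv2.imread('pics/scene6.png')[120:270,150:280];b=cv2.imread('pics/top6.png')[150:300,380:510]
cv2.imwrite('pics/x7.png',np.hstack([cv2.resize(i,None,fx=3,fy=3) for i in(a,b)]))"
```

```text
rel t17.8 ee [ 0.4881 -0.17    0.0385] bay -0.0055 0.0 F [0.7 1.1 0.1] op 0.058
up t19.2 ee [ 0.4882 -0.17    0.1693] bay -0.0054 0.0 F [ 0.9  0.5 -0.4] op 0.0581
 t19.8 ee [ 0.5779 -0.1862  0.239 ] bay 0.0858 0.0002 F [-1.4  0.3 -1.3] op 0.0581
```

View pics/x7.png

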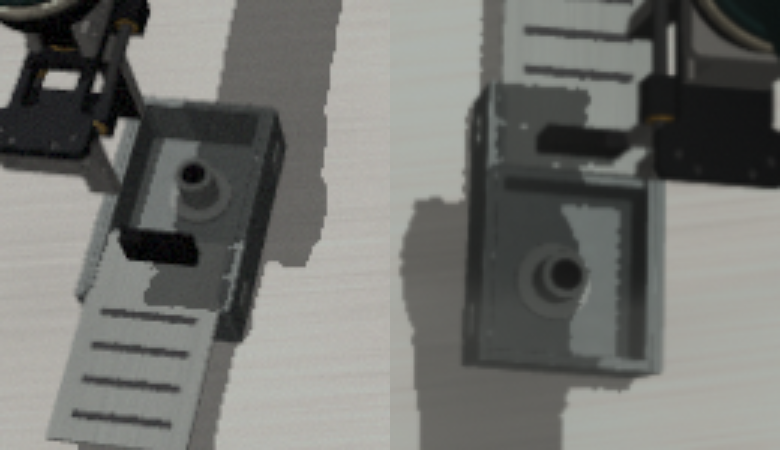

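The bush stands upright near the middle of the bay (left half (205,195), right half (558,280)). I take the bar where I left it and close the cover.

```bash
python3 - <<'E'
from h import *
robot.move_linear(bay(.0848,0,.16),velocity=.15)
print(robot.move_linear(bay(.0848,0,.085),velocity=.08,threshold=8)); st("down")
robot.gripper_to(0.0); st("grip")
print(robot.move_linear(bay(-.032,0,.085),velocity=.07,threshold=25)); st("1")
print(robot.move_linear(bay(-.055,0,.085),velocity=.03,threshold=10)); st("2")
robot.pause(.3);st("3")
robot.gripper_to(.06); robot.pause(.2); st("open")
robot.move_linear(bay(-.045,0,.2),velocity=.15)
robot.move_ptp([.3,-.45,.25],ori(YAW)); st("away")
for n in("scene","top"):cv2.imwrite(f"pics/{n}8.png",robot.grab_frame(n)[:,:,::-1])
for n,box,k in(("scene",(165,140,90,100),5),("top",(390,165,95,120),4)):
    overlay(n,cv2.imread(f"pics/{n}8.png"),[*P0,YAW],0.,box,k,f"pics/p_{n}.png")
a=cv2.imread("pics/p_scene.png");b=cv2.imread("pics/p_top.png")[:480]
a=cv2.copyMakeBorder(a[:480],0,max(0,480-a.shape[0]),0,0,cv2.BORDER_CONSTANT)
cv2.imwrite("pics/x9.png",np.hstack([a[:480],b])[:,:800])
E
```

```text
False
down t21.6 ee [ 0.5773 -0.1862  0.0855] bay 0.0851 0.0 F [ 0.5 -0.7  0.3] op 0.0582
grip t22.4 ee [ 0.5769 -0.1862  0.085 ] bay 0.0848 -0.0 F [0.6 0.3 0.5] op 0.0137
False
1 t24.2 ee [ 0.4612 -0.1646  0.085 ] bay -0.0329 0.0006 F [-0.1  5.1  1. ] op 0.0139
True
2 t24.7 ee [ 0.4492 -0.1622  0.085 ] bay -0.0452 0.0007 F [2.9 1.  1.4] op 0.0138
3 t25.0 ee [ 0.4492 -0.1622  0.0849] bay -0.0452 0.0007 F [-0.8 -1.1  7.2] op 0.0139
open t26.1 ee [ 0.4495 -0.162   0.0846] bay -0.0449 0.001 F [-0.9 -0.6  0.2] op 0.0601
away t28.2 ee [ 0.3011 -0.4489  0.2497] bay -0.1396 -0.3079 F [ 0.4  0.1 -0.8] op 0.0599
```

```bash
ls -la pics/x9.png
```

```text
-rw-r--r-- 1 agent agent 352534 Dec  6 14:39 pics/x9.png
```

View pics/x9.png

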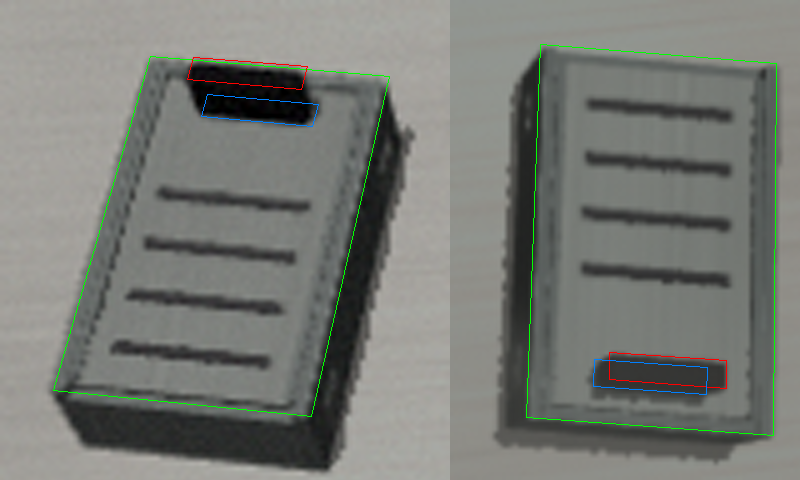

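The cover is shut: stop-to-stop travel measured 0.130 m, and the bar sits on its shut outline in both views (left (250,90), right (660,375)). The front gap is gone, and the gripper is clear.

```bash
python3 - <<'E'
from h import *
st(); print(robot.sign_off())
E
```

```text
t28.3 ee [ 0.3011 -0.4489  0.2498] bay -0.1395 -0.3078 F [ 0.4 -0.7  0.3] op 0.0603
the job is handed in; nothing more can be done
None
```

I slid the cover back to its end stop and set the grey flanged bush down in the bay. I released it only after its foot touched the floor, then slid the cover shut and handed in at 28.3 s.

**Checks that passed:**
- **Bush:** the picture taken before closing showed it upright near the middle of the bay.
- **Cover:** it travelled 0.130 m between the two stops, which is the full stroke. The final pictures match its shut position.
- **Case and arm:** the case did not move, and the gripper finished well clear of everything.

**Small disagreements:**
- **Cameras:** the two differed by about 3 mm in x; I used positions between them.
- **Jaw opening:** it read 32–33 mm on the 34 mm body, but the flange outline showed the bush level within about 2 px.
- **Not seen after closing:** the bush is hidden under the shut cover, so I could not look at it again.

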